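# Draw the ware tray up to its stop and set the beaker on the banding wheel

### The arm

A 7-joint arm with a two-finger parallel gripper is mounted at the origin on the work surface. World frame = base frame: x ahead of the robot, y to its left, z up, the work surface at z = 0. Lengths are in m, angles in rad, forces in N, time in s.
With the tool pointing down it reaches from about 0.425 to 0.875 m from the base axis. Payload 4.7 kg.
Tool frame: the origin (TCP) lies between the finger pads; the fingertips stand bot.tips_ahead ahead of it and the grasp point (between the pads) lies 3 mm ahead of it (bot.tips_ahead is the distance from the TCP to the fingertips, in m); z points along the fingers, y is the direction in which the jaws open and shut (so a half turn about z gives the same grasp; the last joint's range is limited). The gripper opens to 85 mm and grips with 20 to 120 N. Pads are 22 mm wide; open, the fingers measure 114 mm over their backs; the gripper's body (76 mm by 85 mm) begins 54 mm behind the grasp point. The pads swing forward as they close: fully open they stand 13 mm farther back than shut.
Start: joints at [-1.18, 0.321, -0.07, 1.45, 0.023, 1.371, -0.057], TCP at [0.239, 0.604, 0.222] pointing down, gripper open.
Joint ranges: [-2.86, 2.86], [-0.3, 2.09], [-1.38, 1.24], [0.06, 2.45], [-1.56, 4.7], [0.09, 2.05], [-2.69, 2.69]. Speed limits (rad/s): [2.57, 2.57, 3.14, 3.14, 3.14, 3.14, 3.14].

### API

Orientations are given as [roll, pitch, yaw] about the fixed x, y, z axes, in that order (R = Rz(yaw) Ry(pitch) Rx(roll)).
In Python, from workcell import bot, cams, ticket gives the robot as it stands.
- The arm moves only by the tool servo_tool, never from a script. Its arguments are lists of equal length, an entry for each row: "rotation": the turn, a rotation vector about the world's x, y, z in rad, a list of three; "slide": the shift along the world's x, y, z in mm, a list of three; "hand": the finger opening in mm, from 0 to 85.4. In form: {"rotation": [[wx, wy, wz], ...], "slide": [[dx, dy, dz], ...], "hand": [hand, ...]}. A call has 1 to 10 rows; each row shifts and turns the commanded pose from where the row before left it; what a row does not reach is not made up. A row lasts 1/10 s, in which the tool goes at most 50 mm and 8.59 degrees, less where a joint would pass 70% of its speed; a pose out of reach is approached as far as the arm can. A call with a gripper value outside its range is refused whole. The fingers move at their own pace and stop on an object; "grip_force" is the grip in N (left out, the last holds). Time passes only in rows, so rows that do not move let the fingers close. It gives the time, the measured TCP pose, the force and the opening at its end, in the units of the state.
- bot.sense(): the state, without advancing time (a new reading comes with each control period).
- cams.grab_frame(name): name is "scene" or "top" or "wrist"; returns a dict with "pixels" (420x560x3 uint8, red, green, blue), "fx", "fy", "cx", "cy" (pixels), "world_to_cam" (4x4, takes a point from world to camera coordinates); the wrist camera has in their place "T_tool_cam" (4x4, takes a point from camera to tool coordinates, whose origin is the TCP and whose axes are the flange's). Camera axes: x right, y up, looking along -z (the intrinsics and any distortion apply to the point x, -y, -z); pixel columns grow to the right and rows downward; lengths in m; the calibration is good to about 2 mm. A picture is of the moment at which its call begins: read the wrist's pose just before it. There is no depth.
- ticket.sign_off(): hands the job in, once; it reports no verdict.
The state is a dict: "time_s": time; "joint_positions": joint angles; "dq": joint speeds; "joint_torque": joint torques, N m; "tcp_pos": TCP position; "tcp_rot": TCP orientation; "wrist_force": force on the tool from outside, world axes, zero at the start; "torque": the same for the moment, N m; "finger_gap": finger opening in m.
Only numpy, scipy, OpenCV 4.12 (cv2) and the standard library are available. Lean on these libraries where they do the work, as an engineer would, in place of code of your own. Each camera call takes 0.05 s, during which the arm holds its last target. There are 200 camera calls.

### The job

Reach over the wooden tray of unfired pots, hook it behind its far lip and drag it towards you between its rails until it presses snugly against the rubber buffer of the stop bar; press firmly enough to feel the rubber give, but gently, so that the loosely clamped bar is not shoved back. Then take the tall beaker out of the tray and gently stand it upright in the middle of the banding wheel, leaving the tray against its stop with the bowl in it and everything else on the table alone.

Things in the scene. Friction and masses are not known exactly. Their poses are not given: they have to be found in the camera images.
- dock: Two straight wooden rails fixed to the table, 360 long, 18 wide, 14 high, inner faces 232 apart (4 play either side of the tray). Origin on the table midway between them; x runs along the rails away from the robot, y to the left, z up; they run from x = -260 to +100. An aluminium stop bar (22 thick, 270 wide, 16 to 36 above the table), clamped by two black wing knobs, lies across their near part.
- stop_zone (a point): Fixed point of the rails, at dock x = -135, on the table. The stop bar's far side carries a sprung rubber buffer, 80 wide, 7 to 33 high. Where the bar is clamped is NOT measured: the buffer's face starts anywhere from this point to 50 nearer the robot; feel for it (or see it). It gives 1 mm per 2.5 N; beyond about 16 N on it the bar slips towards the robot and stays there.
- tray: Open wooden tray, 180 (x) by 224 (y) by 40 high, walls and floor 10 thick, about 0.5 kg without its pots, loose on the table between the rails. Sliding it takes about 3 to 8 N. Origin at the centre of its underside; x points away from the robot, y left, z up. Near face at x = -90, outer face of the far lip at x = +90; the table behind the middle of it is clear for 80.
- beaker: The tall pot in the tray: unfired clay beaker, round, open at the top, 90 high, outer diameter 50 at the foot and 53 at the rim, wall 5, 0.17 kg. Origin at the centre of its underside, z up. It stands on the floor of the tray (10 above the table), in its left or right half.
- bowl: The low pot in the tray: unfired clay bowl, 42 high, 78 across the rim, 0.16 kg, on the floor of the tray in the other half. Origin at the centre of its underside. Stays in the tray.
- wheel: Banding wheel: dark steel round turntable on a foot, fixed, head 164 across, flat top 58 above the table. Origin on the table under its centre. It stands to the left or to the right of the rails (a blue water basin, 156 across and 62 high, stands on the other side).
- jar_a: Bystander: amber glass jar, 68 across, 90 high. Origin under its centre.
- jar_b: Bystander: clear glass jar, 68 across, 90 high. Origin under its centre.
- mug: Bystander: white mug, 76 across, 90 high, handle to its +y. Origin under its centre.
- tiles: Bystander: stack of three square tiles, 80 by 80 by 36 high. Origin under its centre.
- rib: Bystander: flat wooden shaping rib, 110 by 50 by 8. Origin under its centre.
- brush: Bystander: brush lying on the table. Origin under its middle.
Things that resemble listed ones, but are neither listed nor needed, are in the scene too. Leave any pink or turquoise look-alike of the beaker alone.

How it is judged:
On the way, in this order (a step that is already met when the one before it is completed fails the run):
1. with both pots standing in it, the tray is pressed against the rubber buffer with more than 4 N (contact force between tray and buffer_c0 above 4 N and horizontal distance between each of beaker, bowl and tray below 0.1 m and z of each of beaker, bowl in the frame of tray below 0.02 m and angle between each of beaker, bowl's own z axis and vertical below 0.12 rad), for 0.2 s.
2. the beaker is lifted clear of the tray (z of beaker in the frame of tray above 0.045 m), for 0.1 s.
At the end, for the whole second after the job is handed in: The beaker stands upright (within 0.1 rad) and still on the wheel's top, its foot within 20 mm of the wheel's centre; the tray lies flat between its rails, at rest, its near face within 3 mm of the rubber buffer's face; the bowl stands upright in the tray (horizontal distance between beaker and wheel below 0.02 m and height (world z) of beaker between 0.055 and 0.062 m and angle between beaker's own z axis and vertical below 0.1 rad and linear speed of beaker below 0.02 m/s and x of buffer_c0 in the frame of tray above -0.099 m and height (world z) of tray below 0.004 m and angle between tray's own z axis and vertical below 0.03 rad and angle between the x axis of tray and the x axis of dock, either way round below 0.06 rad and linear speed of tray below 0.01 m/s and horizontal distance between bowl and tray below 0.1 m and z of bowl in the frame of tray below 0.02 m and angle between bowl's own z axis and vertical below 0.12 rad); the robot touches nothing.
It fails at once if the stop bar is shoved more than 4 mm along its rails (distance of stopbar_c0 from where it was at the start of the episode above 0.004 m).
It fails at once if a pot is tipped by more than 0.4 rad (angle between any of beaker, bowl's own z axis and vertical above 0.4 rad).
It fails at once if the beaker is dropped (falls faster than 0.35 m/s, about 6 mm) or pressed onto the wheel with over 60 N (contact force between beaker and wheel above 60 N or (contact force between the fingers and beaker below 0.1 N and linear speed of beaker above 0.35 m/s)).
It fails at once if a jar, the mug, the tiles, the rib or the brush is moved by more than 30 mm (distance of any of jar_a, jar_b, mug, tiles, rib, brush from where it was at the start of the episode above 0.03 m).
It also fails if it takes over 70 s, if anything falls off the work surface, if the arm or the gripper's body presses on something with over 40 N, if the wrist force passes 120 N, or if a joint passes its speed limit or range.

## Working session

There is one attempt and no reset: what is moved stays moved. The work goes in short steps, Python scripts to look and compute and a tool call to move; the robot and the scene stay as the last step left them, time stands still between calls to the robot, and variables do not carry over. Pictures are saved under pics/ and viewed, about 8 in all and at most 12, crops included, and the job is handed in when it is done.

Besides the shell and the picture viewer there is one more tool, called after ">>>" by a JSON object that holds its "name" and its "arguments". servo_tool: Moves the arm, as the interface text tells. Its arguments: {"type":"object","properties":{"rotation":{"type":"array"},"slide":{"type":"array"},"hand":{"type":"array"},"grip_force":{"type":"number"}},"required":["rotation","slide","hand"]}

```bash
ls; mkdir -p pics; python3 - <<'E'
from workcell import bot,cams
import cv2,numpy as np
s=bot.sense();print(s,bot.tips_ahead)
for n in("scene","top"):
    f=cams.grab_frame(n);cv2.imwrite(f"pics/{n}0.png",f["pixels"][:,:,::-1]);print(n,{k:v for k,v in f.items() if k!="pixels"})
    np.savez(f"pics/{n}0.npz",**f)
E
```

```text
pics
{'time_s': 0.0, 'joint_positions': array([-1.17990552,  0.32182822, -0.07008753,  1.45170161,  0.02258405,
        1.37079727, -0.05694324]), 'dq': array([-0.00081512,  0.00174811,  0.0004435 , -0.00106448, -0.00068555,
        0.00040845, -0.0010091 ]), 'joint_torque': array([-1.82586855e-04, -4.93580139e+01, -3.82460598e-01, -3.14331758e+01,
        1.27741863e-02,  1.15614742e-02, -3.89556163e-06]), 'tcp_pos': array([0.23899074, 0.6038582 , 0.22120679]), 'tcp_rot': array([-3.13964691e+00,  8.34397481e-05,  2.76478933e+00]), 'wrist_force': array([-0.51062432,  0.20733203, -0.09673163]), 'torque': array([0.01755537, 0.0138508 , 0.00718027]), 'finger_gap': 0.08511869667738622} 0.022
scene {'fx': 430.20566226739487, 'fy': 430.20566226739487, 'cx': 283.76526190776013, 'cy': 206.28702447000626, 'world_to_cam': array([[-0.48631112,  0.87361771,  0.01713466,  0.25091521],
       [-0.55503687, -0.32399531,  0.76613388,  0.25947206],
       [ 0.67485967,  0.36306906,  0.64245256, -1.63908215],
       [ 0.        ,  0.        ,  0.        ,  1.        ]])}
top {'fx': 534.5540857693705, 'fy': 534.5540857693705, 'cx': 280.1395742574387, 'cy': 219.96128639320864, 'world_to_cam': array([[-0.00672776, -0.99990901, -0.01169231,  0.00860053],
       [ 0.98420889, -0.00868948,  0.17679748, -0.53495359],
       [-0.17688299, -0.01031822,  0.9841778 , -1.29814653],
       [ 0.        ,  0.        ,  0.        ,  1.        ]])}
```

View pics/top0.png

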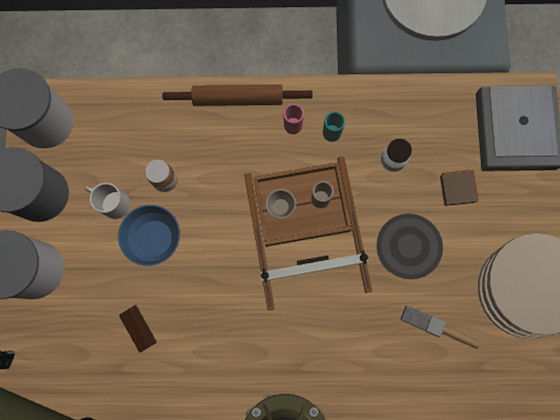

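View pics/scene0.png

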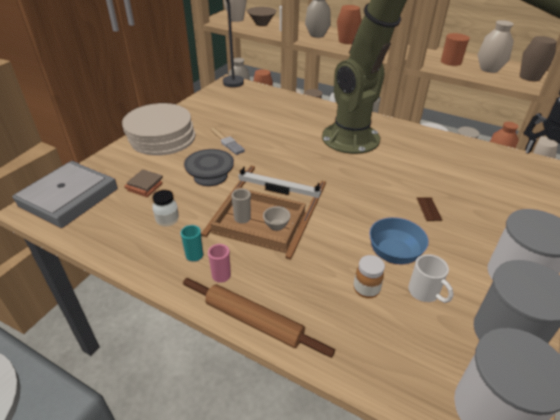

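The top view shows the tray at about (300,205). Inside it are the grey beaker at (322,193) and the bowl at (281,204). The stop bar runs (265,273)–(363,259) with a dark buffer at (313,260). The wheel is at (410,246) and the basin at (149,235).

There are three beaker candidates: grey (322,193), pink (293,118) and turquoise (334,126). Only the grey one stands in the tray and is clay-coloured, so it fits the description. I'll confirm it in an enlarged crop.

```bash
python3 - <<'E'
import cv2
a=cv2.imread("pics/top0.png")[150:310,235:445]
cv2.imwrite("pics/crop1.png",cv2.resize(a,None,fx=3.75,fy=3.75,interpolation=cv2.INTER_CUBIC))
E
cat > h.py <<'E'
import numpy as np
def ray(f,px):
    """camera centre and world ray directions for pixels"""
    W=f["world_to_cam"];R=W[:3,:3];c=-R.T@W[:3,3]
    px=np.atleast_2d(px).astype(float)
    d=np.c_[(px[:,0]-f["cx"])/f["fx"],-(px[:,1]-f["cy"])/f["fy"],-np.ones(len(px))]@R
    return c,d
def onplane(f,px,z):
    c,d=ray(f,px);return c+d*((z-c[2])/d[:,2])[:,None]
def proj(f,P):
    W=f["world_to_cam"];q=np.atleast_2d(P)@W[:3,:3].T+W[:3,3]
    return np.c_[f["cx"]+f["fx"]*q[:,0]/-q[:,2],f["cy"]-f["fy"]*q[:,1]/-q[:,2]]
E
```

```text
(no output)
```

View pics/crop1.png

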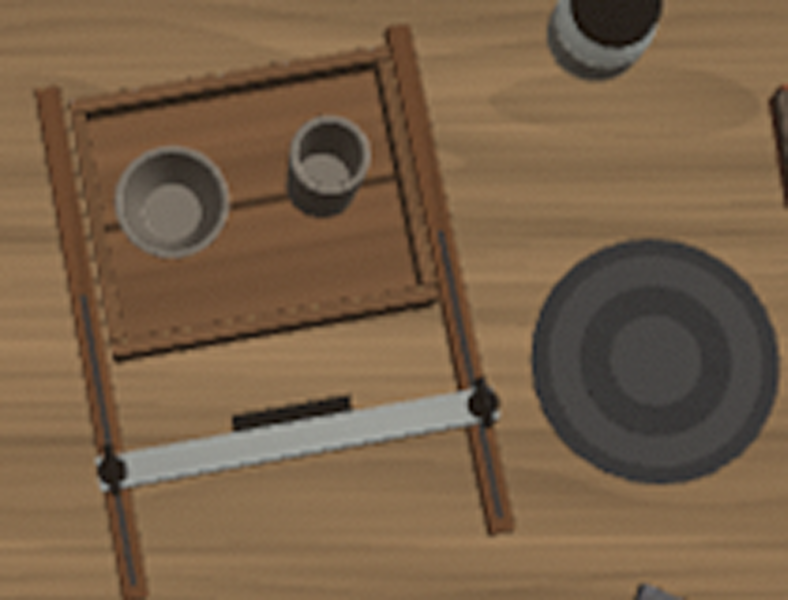

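The crop confirms it: the beaker rim is at crop (330,157), grey clay, in the right half of the tray, with the bowl at (172,202). The buffer's far edge runs (233,415)–(349,396), and the wheel head is centred at (655,361).

```bash
python3 - <<'E'
import numpy as np
from h import *
f=dict(np.load("pics/top0.npz"))
g=lambda p,z: onplane(f,np.array([235,150])+(np.array(p,float)+.5)/3.75-.5,z)
np.set_printoptions(precision=4,suppress=True)
print("cam",ray(f,[0,0])[0])
print("rail far L,R",fl:=g([[36,92],[60,88]],.014),fr:=g([[387,30],[409,25]],.014))
print("rail near R",nr:=g([[489,533],[514,527]],.014))
print("tray corners FL FR NR NL",t:=g([[75,103],[392,47],[437,296],[113,350]],.04))
print("buffer",b:=g([[233,415],[349,396]],.033))
print("wheel",g([[655,361]],.058),g([[531,361],[779,361],[655,238],[655,484]],.058))
print("beaker",bk:=g([[330,157]],.1),"bowl",g([[172,202]],.052))
ax=(fr-nr).mean(0);yaw=np.arctan2(ax[1],ax[0]);print("yaw rail",yaw,np.linalg.norm(ax))
e=t[0]-t[1];print("yaw tray",np.arctan2(-e[0],e[1]),np.linalg.norm(e),np.linalg.norm(t[0]-t[3]))
u=np.array([np.cos(yaw),np.sin(yaw)]);v=np.array([-u[1],u[0]])
o=(fl.mean(0)+fr.mean(0))[:2]/2-.1*u;print("dock o",o)
for n,p in(("tray",t),("buf",b),("beaker",bk),("bowl",g([[172,202]],.052))):
    print(n,np.c_[(p[:,:2]-o)@u,(p[:,:2]-o)@v])
E
```

```text
cam [ 0.2969 -0.0094  1.3723]
rail far L,R [[0.664  0.0982 0.014 ]
 [0.6667 0.0814 0.014 ]] [[ 0.7065 -0.1483  0.014 ]
 [ 0.71   -0.1638  0.014 ]]
rail near R [[ 0.3556 -0.2076  0.014 ]
 [ 0.3595 -0.2245  0.014 ]]
tray corners FL FR NR NL [[ 0.6489  0.0693  0.04  ]
 [ 0.6865 -0.1487  0.04  ]
 [ 0.5128 -0.1744  0.04  ]
 [ 0.478   0.0436  0.04  ]]
buffer [[ 0.4344 -0.0365  0.033 ]
 [ 0.4465 -0.1143  0.033 ]]
wheel [[ 0.4653 -0.3142  0.058 ]] [[ 0.4659 -0.2327  0.058 ]
 [ 0.4646 -0.3956  0.058 ]
 [ 0.5477 -0.3183  0.058 ]
 [ 0.3846 -0.3102  0.058 ]]
beaker [[ 0.5952 -0.1002  0.1   ]] bowl [[0.5764 0.0032 0.052 ]]
yaw rail 0.1694613651401377 0.35579402575127844
yaw tray 0.1705775314741567 0.22129518517578306 0.17287962988861355
dock o [ 0.5882 -0.05  ]
tray [[ 0.0799  0.1074]
 [ 0.0802 -0.1139]
 [-0.0954 -0.1099]
 [-0.0929  0.1108]]
buf [[-0.1494  0.0393]
 [-0.1505 -0.0395]]
beaker [[-0.0016 -0.0507]]
bowl [[-0.0027  0.0544]]
```

```bash
python3 - <<'E'
from workcell import cams
f=cams.grab_frame("wrist");print({k:v for k,v in f.items() if k!="pixels"})
E
```

```text
{'fx': 295.5118918188091, 'fy': 295.5118918188091, 'cx': 279.41757170074357, 'cy': 207.79578786792848, 'T_tool_cam': array([[ 4.01386765e-04,  9.53298081e-01,  3.02030806e-01,
         7.72456294e-02],
       [ 9.99999851e-01, -2.70832426e-04, -4.74132671e-04,
        -9.33609130e-04],
       [-3.70190029e-04,  3.02030951e-01, -9.53298048e-01,
        -1.52128381e-01],
       [ 0.00000000e+00,  0.00000000e+00,  0.00000000e+00,
         1.00000000e+00]])}
```

>>> {"name": "servo_tool", "arguments": {"rotation": [[0,0,0.055],[0,0,0.055],[0,0,0.055],[0,0,0.055],[0,0,0.055],[0,0,0.055],[0,0,0.055],[0,0,0.055],[0,0,0.055],[0,0,0.051]], "slide": [[20,-35,0],[26,-38,0],[26,-38,0],[26,-38,0],[26,-38,0],[26,-38,0],[26,-38,0],[26,-38,0],[26,-38,0],[26,-38,0]], "hand": [45,45,45,45,45,45,45,45,45,45]}}

```text
time_s: 1.15
tcp_pos: [0.4938, 0.2257, 0.2223]
tcp_rot: [3.141, 0.0, -2.97]
wrist_force: [0.5, 0.1, -0.6]
finger_gap: 0.0446
```

>>> {"name": "servo_tool", "arguments": {"rotation": [[0,0,0],[0,0,0],[0,0,0],[0,0,0],[0,0,0],[0,0,0],[0,0,0],[0,0,0],[0,0,0]], "slide": [[30,-37,0],[30,-37,0],[30,-37,0],[30,-37,0],[30,-37,0],[30,-37,0],[27,-35,0],[0,0,0],[0,0,0]], "hand": [45,45,45,45,45,45,45,45,45]}}

```text
time_s: 2.05
tcp_pos: [0.7001, -0.0312, 0.2211]
tcp_rot: [-3.141, -0.002, -2.975]
wrist_force: [-0.8, 1.6, 0.5]
finger_gap: 0.045
```

```bash
python3 - <<'E'
from workcell import bot,cams
import cv2,numpy as np
s=bot.sense();print(s["tcp_pos"],s["tcp_rot"],s["joint_positions"],s["wrist_force"])
f=cams.grab_frame("wrist");cv2.imwrite("pics/w1.png",f["pixels"][:,:,::-1])
E
```

```text
[ 0.70005554 -0.03118169  0.22113491] [-3.14142778e+00 -1.87814028e-03 -2.97518721e+00] [-0.26985863  0.44651863  0.39442252  1.31966114 -0.16827338  1.40980967
  1.85400822] [-0.80566038  1.55956558  0.46303037]
```

View pics/w1.png

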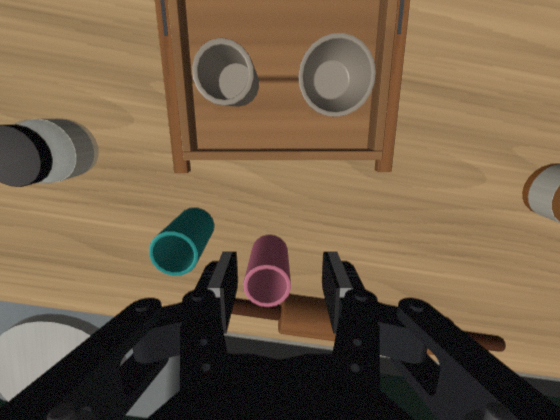

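The wrist view shows the far lip's outer edge at about row 160, columns 185–385. The pink look-alike's foot is at about (270,240) and the fingers are at (225,260) and (335,260). I'll check the clearances by casting rays.

```bash
cat >> h.py <<'E'
from scipy.spatial.transform import Rotation as Ro
def wristframe(s,f):
    T=np.eye(4);T[:3,:3]=Ro.from_euler("xyz",s["tcp_rot"]).as_matrix();T[:3,3]=s["tcp_pos"]
    return dict(fx=f["fx"],fy=f["fy"],cx=f["cx"],cy=f["cy"],world_to_cam=np.linalg.inv(T@f["T_tool_cam"]))
E
python3 - <<'E'
from workcell import bot,cams
from h import *
s=bot.sense();f=wristframe(s,cams.grab_frame("wrist"))
o=np.array([.5882,-.05]);y=.1695;u=np.array([np.cos(y),np.sin(y)]);v=np.array([-u[1],u[0]])
for n,p,z in(("lip",[[190,160],[283,160],[380,160]],.04),("railends",[[181,173],[384,171]],.014),("pink foot near edge",[[268,236]],0.),("pink rim",[[268,286]],.09),("teal rim",[[175,253]],.09),("beaker rim",[[223,72]],.1),("bowl",[[337,75]],.052)):
    P=onplane(f,p,z)[:,:2]; print(n,P.round(4).tolist(),(np.c_[(P-o)@u,(P-o)@v]).round(4).tolist())
P=s["tcp_pos"][:2]-o;print(P@u,P@v)
E
```

```text
lip [[0.6886, -0.1338], [0.671, -0.0305], [0.6525, 0.0773]] [[0.0849, -0.0995], [0.0849, 0.0053], [0.0849, 0.1146]]
railends [[0.7116, -0.1505], [0.667, 0.0951]] [[0.1046, -0.1199], [0.1022, 0.1298]]
pink foot near edge [[0.7823, -0.0314]] [[0.1944, -0.0144]]
pink rim [[0.8027, -0.0248]] [[0.2157, -0.0114]]
teal rim [[0.7798, -0.1281]] [[0.1757, -0.1093]]
beaker rim [[0.5977, -0.0957]] [[0.0016, -0.0467]]
bowl [[0.5766, 0.0077]] [[-0.0017, 0.0588]]
0.11355887614576889 0.0017473470764169385
```

>>> {"name": "servo_tool", "arguments": {"rotation": [[0,0,0],[0,0,0],[0,0,0],[0,0,0],[0,0,0],[0,0,0],[0,0,0],[0,0,0],[0,0,0]], "slide": [[0,0,-30],[0,0,-30],[0,0,-30],[0,0,-30],[0,0,-30],[0,0,-20],[0,0,-15],[0,0,0],[0,0,0]], "hand": [45,45,45,45,45,45,45,45,45]}}

```text
time_s: 3.05
tcp_pos: [0.7006, -0.0287, 0.0383]
tcp_rot: [3.141, 0.001, -2.971]
wrist_force: [-0.2, -0.4, 0.2]
finger_gap: 0.045
```

>>> {"name": "servo_tool", "arguments": {"rotation": [[0,0,0],[0,0,0],[0,0,0],[0,0,0],[0,0,0],[0,0,0],[0,0,0],[0,0,0],[0,0,0],[0,0,0]], "slide": [[-4,-0.7,0],[-4,-0.7,0],[-4,-0.7,0],[-4,-0.7,0],[-4,-0.7,0],[-4,-0.7,0],[-4,-0.7,0],[-4,-0.7,0],[-4,-0.7,0],[-4,-0.7,0]], "hand": [45,45,45,45,45,45,45,45,45,45]}}

```text
time_s: 4.05
tcp_pos: [0.6598, -0.0366, 0.0373]
tcp_rot: [3.141, -0.0, -2.972]
wrist_force: [-0.3, -0.5, 0.6]
finger_gap: 0.0449
```

```bash
python3 - <<'E'
from workcell import bot,cams
import cv2,numpy as np
s=bot.sense();print(s["tcp_pos"],s["wrist_force"],s["torque"],s["joint_torque"])
f=cams.grab_frame("scene")["pixels"][150:290,170:350,::-1];g=cams.grab_frame("wrist")["pixels"][:,:,::-1]
cv2.imwrite("pics/d1.png",np.hstack([cv2.resize(f,(400,311),interpolation=cv2.INTER_CUBIC),cv2.resize(g,(400,311))]))
E
```

```text
[ 0.65983777 -0.03664272  0.0373183 ] [-0.322048   -0.50537872  0.60065026] [-0.01150626 -0.00945068 -0.03580178] [ 5.30480174e-02 -5.19009984e+01  5.95594168e+00 -2.75609583e+01
 -8.50503420e-03  4.17198683e-02 -6.47064066e-03]
```

View pics/d1.png

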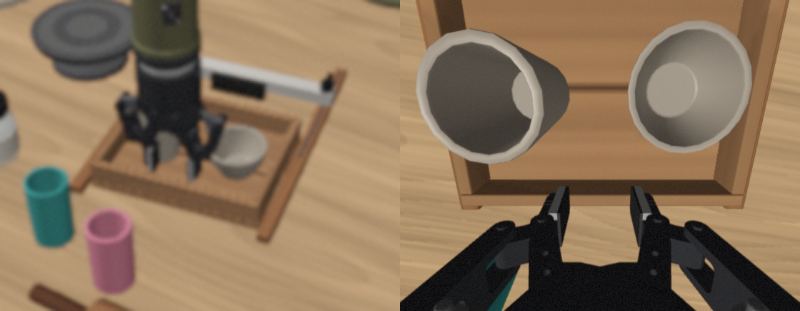

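The left half (scene) shows the gripper at the far lip, with the tray apparently already dragged. The right half (wrist) shows the lip's outer edge at row ~207 of the small picture, with the fingertips at (558,195) and (642,195) next to it. I'll measure the lip position.

```bash
cat >> h.py <<'E'
o=np.array([.5882,-.05]);_y=.1695;u=np.array([np.cos(_y),np.sin(_y)]);v=np.array([-u[1],u[0]])
dock=lambda P:np.c_[(np.atleast_2d(P)[:,:2]-o)@u,(np.atleast_2d(P)[:,:2]-o)@v].round(4)
E
python3 - <<'E'
from workcell import bot,cams
from h import *
import cv2
s=bot.sense();g=cams.grab_frame("wrist");f=wristframe(s,g)
print(dock(onplane(f,[[90,279],[280,279],[470,279]],.04)),dock(s["tcp_pos"]))
p=g["pixels"];print("col samples",[(r,p[r,280].tolist()) for r in range(236,300,4)])
t=cams.grab_frame("top");print("finger pos in top",proj(t,[s["tcp_pos"]]))
for c in (150,430): print(c,[(r,p[r,c].tolist()) for r in range(260,300,4)])
E
```

```text
[[ 0.0852 -0.1085]
 [ 0.0852  0.0006]
 [ 0.0852  0.1098]] [[0.0726 0.001 ]]
col samples [(236, [163, 124, 86]), (240, [156, 115, 77]), (244, [69, 50, 34]), (248, [64, 47, 35]), (252, [59, 41, 26]), (256, [64, 45, 31]), (260, [63, 48, 32]), (264, [143, 107, 74]), (268, [155, 117, 80]), (272, [155, 118, 80]), (276, [153, 115, 79]), (280, [179, 149, 110]), (284, [184, 153, 112]), (288, [183, 152, 112]), (292, [178, 147, 108]), (296, [178, 149, 109])]
finger pos in top [[295.86560708 172.95053511]]
150 [(260, [62, 46, 29]), (264, [146, 110, 76]), (268, [155, 116, 79]), (272, [156, 119, 82]), (276, [151, 114, 76]), (280, [180, 148, 109]), (284, [172, 141, 103]), (288, [176, 144, 105]), (292, [175, 144, 105]), (296, [173, 143, 104])]
430 [(260, [60, 41, 26]), (264, [148, 111, 75]), (268, [159, 120, 81]), (272, [157, 117, 78]), (276, [155, 118, 80]), (280, [176, 146, 106]), (284, [191, 159, 118]), (288, [182, 150, 109]), (292, [184, 153, 111]), (296, [186, 154, 115])]
```

```bash
python3 - <<'E'
from h import *
f=dict(np.load("pics/scene0.npz"))
for z in(0.01,.02,.03,.04,.05,.06): print(z,dock(onplane(f,[[240,224.3],[257.8,228.8]],z)).tolist())
E
```

```text
0.01 [[0.0298, -0.0401], [0.0295, 0.0151]]
0.02 [[0.0396, -0.0352], [0.0394, 0.0194]]
0.03 [[0.0495, -0.0303], [0.0492, 0.0236]]
0.04 [[0.0594, -0.0254], [0.0591, 0.0278]]
0.05 [[0.0693, -0.0206], [0.069, 0.0321]]
0.06 [[0.0791, -0.0157], [0.0789, 0.0363]]
```

The tray has not moved: the lip is still at dock x = 0.085 and there is no force. Both cameras put the fingertips about 50 mm above the table. The real tips therefore stand some 35–40 mm higher than `tips_ahead` says, and they passed over the lip. I'll back off, then go down in guarded steps.

>>> {"name": "servo_tool", "arguments": {"rotation": [[0,0,0],[0,0,0],[0,0,0],[0,0,0],[0,0,0],[0,0,0],[0,0,0],[0,0,0],[0,0,0],[0,0,0]], "slide": [[0,0,10],[10,1.7,0],[10,1.7,0],[10,1.7,0],[10,1.7,0],[2,0,0],[0,0,-10],[0,0,-5],[0,0,0],[0,0,0]], "hand": [45,45,45,45,45,45,45,45,45,45]}}

```text
time_s: 5.25
tcp_pos: [0.7016, -0.03, 0.0319]
tcp_rot: [3.141, -0.001, -2.973]
wrist_force: [0.4, 0.2, 0.2]
finger_gap: 0.0449
```

```bash
python3 - <<'E'
from workcell import bot,cams
import cv2,numpy as np
from h import *
s=bot.sense();print(s["tcp_pos"],dock(s["tcp_pos"]),s["wrist_force"],bot.tips_ahead,[a for a in dir(bot) if a[0]!="_"])
f=cams.grab_frame("scene")["pixels"][130:270,190:330,::-1];g=cams.grab_frame("wrist");cv2.imwrite("pics/w3.png",g["pixels"][:,:,::-1]);g=g["pixels"][:,:,::-1]
cv2.imwrite("pics/d2.png",np.hstack([cv2.resize(f,(300,300),interpolation=cv2.INTER_CUBIC),cv2.resize(g,(400,300))]))
E
```

```text
[ 0.7015873  -0.02995202  0.0318849 ] [[0.1151 0.0006]] [0.42271069 0.22514632 0.23498197] 0.022 ['Unreachable', 'sense', 'tips_ahead']
```

View pics/d2.png

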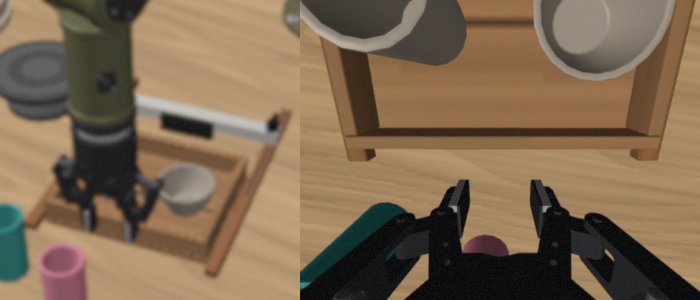

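The scene half shows both fingers now on the far side of the lip and still above the table; the wrist half agrees, with the tips at rows 180–190 behind the lip at row 150. I'm lowering in guarded steps.

>>> {"name": "servo_tool", "arguments": {"rotation": [[0,0,0],[0,0,0],[0,0,0],[0,0,0],[0,0,0],[0,0,0]], "slide": [[0,0,-4],[0,0,-4],[0,0,-3],[0,0,-3],[0,0,0],[0,0,0]], "hand": [45,45,45,45,45,45]}}

```text
time_s: 5.95
tcp_pos: [0.7021, -0.0298, 0.0182]
tcp_rot: [3.141, -0.0, -2.972]
wrist_force: [0.3, 0.7, 0.1]
finger_gap: 0.0452
```

>>> {"name": "servo_tool", "arguments": {"rotation": [[0,0,0],[0,0,0],[0,0,0],[0,0,0],[0,0,0]], "slide": [[0,0,-2],[0,0,-2],[0,0,-2],[0,0,-1],[0,0,0]], "hand": [45,45,45,45,45]}}

```text
time_s: 6.45
tcp_pos: [0.702, -0.0298, 0.0111]
tcp_rot: [3.141, -0.0, -2.972]
wrist_force: [0.2, 0.2, -0.3]
finger_gap: 0.0454
```

>>> {"name": "servo_tool", "arguments": {"rotation": [[0,0,0],[0,0,0],[0,0,0],[0,0,0],[0,0,0],[0,0,0]], "slide": [[0,0,-2],[0,0,-2],[0,0,-2],[0,0,-2],[0,0,-2],[0,0,0]], "hand": [45,45,45,45,45,45]}}

```text
time_s: 7.05
tcp_pos: [0.7019, -0.0297, 0.0009]
tcp_rot: [3.141, -0.001, -2.972]
wrist_force: [-0.2, 0.7, -0.7]
finger_gap: 0.0446
```

```bash
python3 - <<'E'
from workcell import bot,cams
import cv2,numpy as np
from h import *
s=bot.sense();print(s["tcp_pos"],dock(s["tcp_pos"]),s["wrist_force"])
f=cams.grab_frame("scene")["pixels"][160:270,190:330,::-1]
cv2.imwrite("pics/d3.png",cv2.resize(f,(770,605),interpolation=cv2.INTER_CUBIC)[:600])
E
```

```text
[ 0.70188934 -0.02973326  0.00088731] [[0.1155 0.0008]] [-0.16452606  0.71093512 -0.65340576]
```

View pics/d3.png

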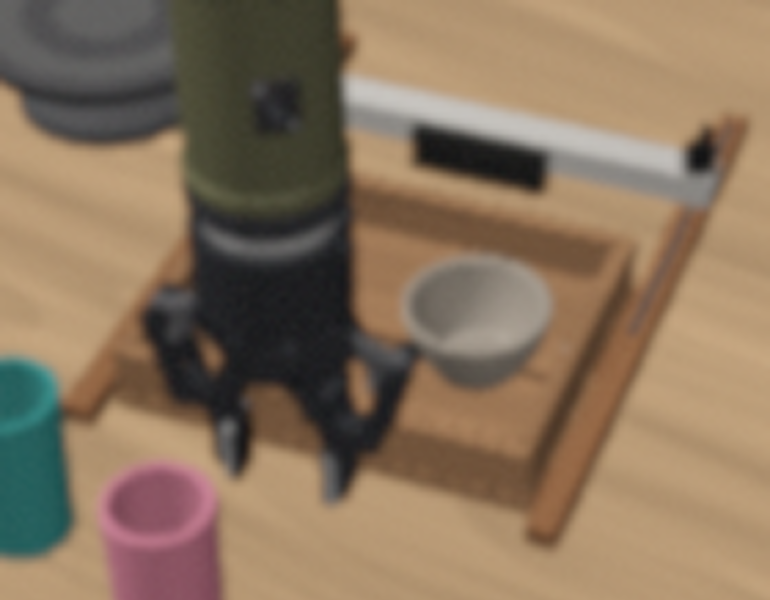

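Both fingers hang behind the lip, with tips at crop (230,475) and (330,500), just above the table, and the pink and turquoise look-alikes are clear of them. I'll compute the tip height.

```bash
python3 - <<'E'
from h import *
f=dict(np.load("pics/scene0.npz"))
for z in(0,.01,.02,.03): print(z,dock(onplane(f,[[231.8,246.4],[250,250.9]],z)).tolist())
E
```

```text
0 [[0.1106, -0.0295], [0.109, 0.0242]]
0.01 [[0.1194, -0.0248], [0.1179, 0.0282]]
0.02 [[0.1282, -0.0201], [0.1267, 0.0323]]
0.03 [[0.137, -0.0154], [0.1355, 0.0364]]
```

The tips are at z ≈ 10 mm, well below the 40 mm lip. I'm dragging now.

>>> {"name": "servo_tool", "arguments": {"rotation": [[0,0,0],[0,0,0],[0,0,0],[0,0,0],[0,0,0],[0,0,0],[0,0,0],[0,0,0],[0,0,0],[0,0,0]], "slide": [[-4,-0.7,0],[-4,-0.7,0],[-4,-0.7,0],[-4,-0.7,0],[-3,-0.5,0],[-3,-0.5,0],[-3,-0.5,0],[-3,-0.5,0],[-3,-0.5,0],[-3,-0.5,0]], "hand": [45,45,45,45,45,45,45,45,45,45]}}

```text
time_s: 8.1
tcp_pos: [0.6685, -0.0354, 0.0015]
tcp_rot: [3.142, 0.001, -2.972]
wrist_force: [4.9, 0.8, -2.1]
finger_gap: 0.0451
```

>>> {"name": "servo_tool", "arguments": {"rotation": [[0,0,0],[0,0,0],[0,0,0],[0,0,0],[0,0,0],[0,0,0],[0,0,0],[0,0,0],[0,0,0],[0,0,0]], "slide": [[-3,-0.5,0],[-3,-0.5,0],[-3,-0.5,0],[-3,-0.5,0],[-3,-0.5,0],[-3,-0.5,0],[-3,-0.5,0],[-3,-0.5,0],[-3,-0.5,0],[-3,-0.5,0]], "hand": [45,45,45,45,45,45,45,45,45,45]}}

```text
time_s: 9.1
tcp_pos: [0.6382, -0.0407, 0.0015]
tcp_rot: [-3.142, 0.001, -2.972]
wrist_force: [5.5, 1.3, -1.0]
finger_gap: 0.0451
```

```bash
python3 - <<'E'
from workcell import bot,cams
import cv2,numpy as np
from h import *
s=bot.sense();print(s["tcp_pos"],dock(s["tcp_pos"]),s["wrist_force"])
g=cams.grab_frame("wrist");f=wristframe(s,g);p=g["pixels"].astype(int)
# lip outer edge: brown (dark) -> table (bright) below, per column
for c in(120,200,280,360,440):
    col=p[:,c].sum(1); print(c,[(r,col[r]) for r in range(230,310,6)])
print(dock(onplane(f,[[280,r] for r in(240,260,280,300)],.04)).tolist())
E
```

```text
[ 0.63816053 -0.04066836  0.00152645] [[0.0508 0.0008]] [ 5.48246375  1.28980111 -1.01205893]
120 [(230, np.int64(141)), (236, np.int64(123)), (242, np.int64(127)), (248, np.int64(133)), (254, np.int64(249)), (260, np.int64(339)), (266, np.int64(338)), (272, np.int64(324)), (278, np.int64(447)), (284, np.int64(425)), (290, np.int64(441)), (296, np.int64(424)), (302, np.int64(427)), (308, np.int64(431))]
200 [(230, np.int64(161)), (236, np.int64(143)), (242, np.int64(133)), (248, np.int64(123)), (254, np.int64(245)), (260, np.int64(342)), (266, np.int64(338)), (272, np.int64(337)), (278, np.int64(129)), (284, np.int64(37)), (290, np.int64(65)), (296, np.int64(78)), (302, np.int64(36)), (308, np.int64(37))]
280 [(230, np.int64(155)), (236, np.int64(147)), (242, np.int64(124)), (248, np.int64(146)), (254, np.int64(244)), (260, np.int64(341)), (266, np.int64(345)), (272, np.int64(333)), (278, np.int64(415)), (284, np.int64(420)), (290, np.int64(418)), (296, np.int64(412)), (302, np.int64(443)), (308, np.int64(412))]
360 [(230, np.int64(149)), (236, np.int64(127)), (242, np.int64(137)), (248, np.int64(144)), (254, np.int64(254)), (260, np.int64(354)), (266, np.int64(348)), (272, np.int64(331)), (278, np.int64(357)), (284, np.int64(54)), (290, np.int64(57)), (296, np.int64(79)), (302, np.int64(62)), (308, np.int64(36))]
440 [(230, np.int64(158)), (236, np.int64(131)), (242, np.int64(117)), (248, np.int64(139)), (254, np.int64(262)), (260, np.int64(367)), (266, np.int64(347)), (272, np.int64(332)), (278, np.int64(460)), (284, np.int64(408)), (290, np.int64(421)), (296, np.int64(405)), (302, np.int64(409)), (308, np.int64(412))]
[[0.0232, 0.0003], [0.0325, 0.0004], [0.0422, 0.0004], [0.0524, 0.0004]]
```

>>> {"name": "servo_tool", "arguments": {"rotation": [[0,0,0],[0,0,0],[0,0,0],[0,0,0],[0,0,0],[0,0,0]], "slide": [[-1,-0.17,0],[-1,-0.17,0],[-1,-0.17,0],[-1,-0.17,0],[-1,-0.17,0],[-1,-0.17,0]], "hand": [45,45,45,45,45,45]}}

```text
time_s: 9.75
tcp_pos: [0.6325, -0.0415, 0.0015]
tcp_rot: [3.142, 0.001, -2.972]
wrist_force: [6.9, 0.7, -2.0]
finger_gap: 0.0449
```

>>> {"name": "servo_tool", "arguments": {"rotation": [[0,0,0],[0,0,0],[0,0,0]], "slide": [[-1,-0.17,0],[-0.5,-0.08,0],[-0.5,-0.08,0]], "hand": [45,45,45]}}

```text
time_s: 10.05
tcp_pos: [0.6306, -0.0419, 0.0015]
tcp_rot: [-3.142, 0.001, -2.972]
wrist_force: [5.8, -0.2, -2.6]
finger_gap: 0.0449
```

>>> {"name": "servo_tool", "arguments": {"rotation": [[0,0,0],[0,0,0],[0,0,0]], "slide": [[-1,-0.17,0],[-0.5,-0.08,0],[-0.5,-0.08,0]], "hand": [45,45,45]}}

```text
time_s: 10.35
tcp_pos: [0.6293, -0.0419, 0.0016]
tcp_rot: [-3.141, 0.002, -2.972]
wrist_force: [6.6, 0.9, -3.4]
finger_gap: 0.045
```

>>> {"name": "servo_tool", "arguments": {"rotation": [[0,0,0],[0,0,0]], "slide": [[-0.5,-0.08,0],[-0.5,-0.08,0]], "hand": [45,45]}}

```text
time_s: 10.55
tcp_pos: [0.6287, -0.042, 0.0017]
tcp_rot: [-3.141, 0.003, -2.972]
wrist_force: [7.3, 1.6, -3.5]
finger_gap: 0.0447
```

>>> {"name": "servo_tool", "arguments": {"rotation": [[0,0,0],[0,0,0]], "slide": [[-0.5,-0.08,0],[-0.5,-0.08,0]], "hand": [45,45]}}

```text
time_s: 10.75
tcp_pos: [0.6281, -0.0421, 0.0018]
tcp_rot: [-3.141, 0.004, -2.972]
wrist_force: [9.4, 1.1, -3.6]
finger_gap: 0.0448
```

>>> {"name": "servo_tool", "arguments": {"rotation": [[0,0,0],[0,0,0],[0,0,0],[0,0,0]], "slide": [[-0.5,-0.08,0],[-0.5,-0.08,0],[-0.5,-0.08,0],[-0.5,-0.08,0]], "hand": [45,45,45,45]}}

```text
time_s: 11.15
tcp_pos: [0.627, -0.0423, 0.0021]
tcp_rot: [-3.141, 0.006, -2.972]
wrist_force: [9.7, 2.3, -3.7]
finger_gap: 0.0452
```

>>> {"name": "servo_tool", "arguments": {"rotation": [[0,0,0],[0,0,0],[0,0,0],[0,0,0]], "slide": [[-0.5,-0.08,0],[-0.5,-0.08,0],[-0.5,-0.08,0],[-0.5,-0.08,0]], "hand": [45,45,45,45]}}

```text
time_s: 11.55
tcp_pos: [0.6262, -0.0424, 0.0026]
tcp_rot: [-3.141, 0.008, -2.971]
wrist_force: [12.8, 1.7, -3.9]
finger_gap: 0.0451
```

>>> {"name": "servo_tool", "arguments": {"rotation": [[0,0,0],[0,0,0],[0,0,0],[0,0,0],[0,0,0]], "slide": [[-0.5,-0.08,0],[-0.5,-0.08,0],[0,0,0],[0,0,0],[0,0,0]], "hand": [45,45,45,45,45]}}

```text
time_s: 12.05
tcp_pos: [0.6258, -0.0424, 0.0029]
tcp_rot: [-3.14, 0.009, -2.971]
wrist_force: [13.8, 1.3, -4.7]
finger_gap: 0.0446
```

```bash
python3 - <<'E'
from workcell import bot,cams
import cv2,numpy as np
from h import *
F=[]
for i in range(4):
    s=bot.sense();F.append(s["wrist_force"]); cams.grab_frame("wrist")
g=cams.grab_frame("top");cv2.imwrite("pics/t2.png",g["pixels"][:,:,::-1])
print(np.mean(F,0),s["tcp_pos"],dock(s["tcp_pos"]))
a=cv2.imread("pics/top0.png")[235:285,255:375];b=g["pixels"][235:285,255:375,::-1]
cv2.imwrite("pics/bar.png",np.vstack([cv2.resize(x,(720,300),interpolation=cv2.INTER_CUBIC) for x in(a,b)]))
E
```

```text
[12.86195125  1.626976   -4.11404757] [ 0.62586548 -0.04244928  0.00288232] [[0.0384 0.0011]]
```

View pics/bar.png

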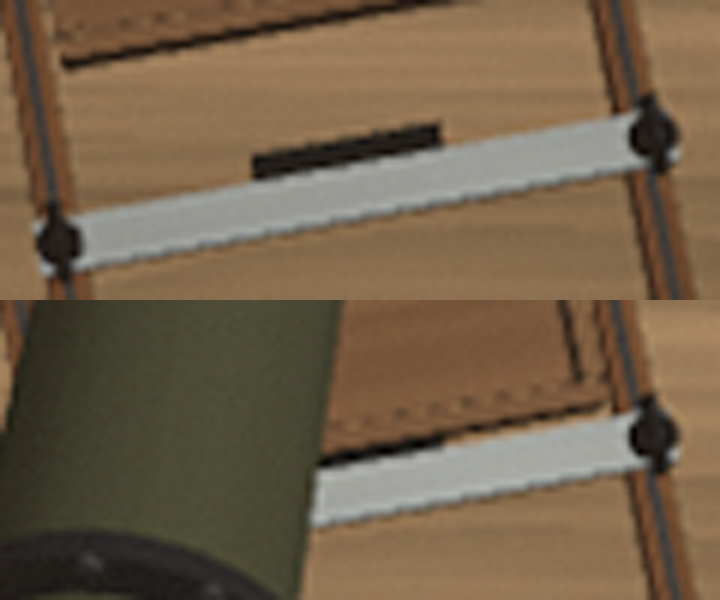

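The lower half shows the tray's near edge flush against the buffer, with the right knob at (653,435), the same place as at (653,135) in the upper half, so the bar has not moved. The net press is about 7–8 N and was held for over 0.2 s. I'm backing off gently and then going up.

>>> {"name": "servo_tool", "arguments": {"rotation": [[0,0,0],[0,0,0],[0,0,0],[0,0,0],[0,0,0],[0,0,0],[0,0,0],[0,0,0],[0,0,0],[0,0,0]], "slide": [[1,0.17,0],[1,0.17,0],[1,0.17,0],[1,0.17,0],[2,0.3,0],[3,0.5,0],[5,0.8,0],[5,0.8,0],[5,0.8,0],[0,0,0]], "hand": [45,45,45,45,45,45,45,45,45,45]}}

```text
time_s: 13.3
tcp_pos: [0.6456, -0.0394, 0.0012]
tcp_rot: [-3.142, -0.0, -2.972]
wrist_force: [0.1, -0.7, -0.3]
finger_gap: 0.0447
```

>>> {"name": "servo_tool", "arguments": {"rotation": [[0,0,0],[0,0,0],[0,0,0],[0,0,0],[0,0,0],[0,0,0],[0,0,0],[0,0,0]], "slide": [[0,0,20],[0,0,30],[0,0,30],[0,0,30],[0,0,30],[0,0,20],[0,0,0],[0,0,0]], "hand": [60,85,85,85,85,85,85,85]}}

```text
time_s: 14.1
tcp_pos: [0.6449, -0.0395, 0.1611]
tcp_rot: [3.141, -0.0, -2.972]
wrist_force: [0.6, 0.2, -0.4]
finger_gap: 0.0852
```

```bash
python3 - <<'E'
from workcell import bot,cams
import cv2,numpy as np
from h import *
s=bot.sense();print(s["tcp_pos"],s["tcp_rot"],dock(s["tcp_pos"]),s["wrist_force"])
g=cams.grab_frame("wrist");cv2.imwrite("pics/w4.png",g["pixels"][:,:,::-1])
w=wristframe(s,g);np.savez("pics/w4.npz",**w)
E
```

```text
[ 0.64493144 -0.03954073  0.1610903 ] [ 3.14134774e+00 -1.50682240e-04 -2.97241547e+00] [[0.0577 0.0007]] [ 0.60492572  0.19307178 -0.42910588]
```

View pics/w4.png

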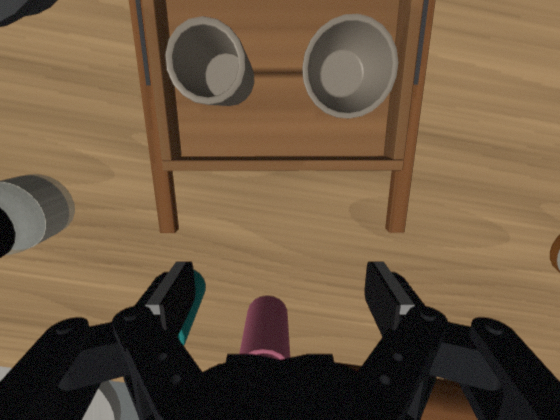

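The pots stand upright in the tray. The beaker rim is centred at about (206,60) and the lip's outer edge is at row 171.

```bash
python3 - <<'E'
from h import *
f=dict(np.load("pics/w4.npz"));p=onplane(f,[[205.5,60]],.1)
print(p,dock(p),"foot ctr",onplane(f,[[222,72]],.015),"lip",dock(onplane(f,[[283,171]],.04)))
print(dock(onplane(f,[[166,60],[245,60],[205,15],[205,104]],.1)).tolist())
E
```

```text
[[ 0.54335776 -0.10661116  0.1       ]] [[-0.0537 -0.0482]] foot ctr [[ 0.54079278 -0.11187815  0.015     ]] lip [[0.0305 0.0034]]
[[-0.0537, -0.074], [-0.0538, -0.0224], [-0.0793, -0.0466], [-0.0266, -0.0506]]
```

>>> {"name": "servo_tool", "arguments": {"rotation": [[0,0,0],[0,0,0],[0,0,0],[0,0,0],[0,0,0],[0,0,0],[0,0,0],[0,0,0],[0,0,0]], "slide": [[-26,-17,0],[-26,-17,0],[-26,-17,0],[-24,-17,0],[0,0,-15],[0,0,-15],[0,0,-10],[0,0,0],[0,0,0]], "hand": [85,85,85,85,85,85,85,85,85]}}

```text
time_s: 15.05
tcp_pos: [0.5434, -0.1068, 0.1205]
tcp_rot: [3.142, -0.002, -2.971]
wrist_force: [0.1, 0.9, 0.7]
finger_gap: 0.085
```

```bash
python3 - <<'E'
from workcell import bot,cams
import cv2,numpy as np
from h import *
s=bot.sense();print(s["tcp_pos"],dock(s["tcp_pos"]))
g=cams.grab_frame("wrist");np.savez("pics/w5.npz",**wristframe(s,g))
f=cams.grab_frame("scene")["pixels"][120:260,170:310,::-1]
cv2.imwrite("pics/d5.png",np.hstack([cv2.resize(f,(400,400),interpolation=cv2.INTER_CUBIC),cv2.resize(g["pixels"][:,:,::-1],(400,300))[:300] if 0 else np.vstack([cv2.resize(g["pixels"][:,:,::-1],(400,300)),np.zeros((100,400,3),np.uint8)])]))
E
```

```text
[ 0.543376   -0.10681551  0.12052349] [[-0.0538 -0.0484]]
```

View pics/d5.png

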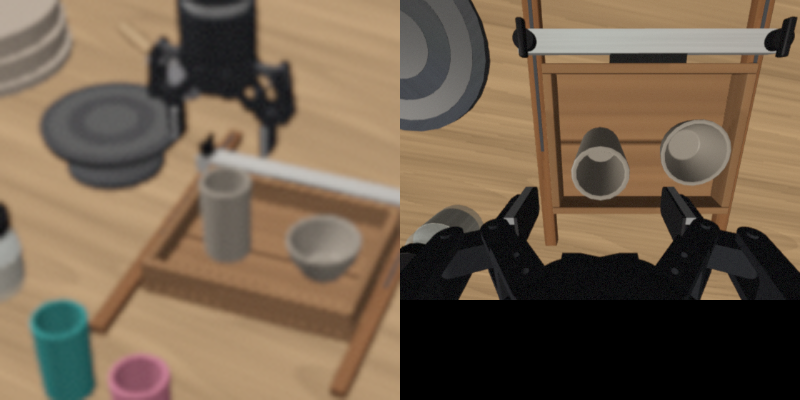

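Wrist half: the open fingers at (535,195) and (665,195) straddle the beaker rim centred at (600,172) in y. Scene half: the gripper is above the tray and the beaker is upright. I'm descending and gripping gently.

>>> {"name": "servo_tool", "arguments": {"rotation": [[0,0,0],[0,0,0],[0,0,0],[0,0,0],[0,0,0],[0,0,0],[0,0,0],[0,0,0]], "slide": [[0,0,-12],[0,0,-12],[0,0,-12],[0,0,-12],[0,0,-12],[0,0,-12],[0,0,-9],[0,0,0]], "hand": [85,85,85,85,85,85,85,85]}}

```text
time_s: 15.95
tcp_pos: [0.542, -0.1074, 0.0387]
tcp_rot: [3.141, -0.003, -2.972]
wrist_force: [0.1, -0.1, -0.6]
finger_gap: 0.0846
```

>>> {"name": "servo_tool", "arguments": {"rotation": [[0,0,0],[0,0,0],[0,0,0],[0,0,0],[0,0,0],[0,0,0],[0,0,0],[0,0,0]], "slide": [[0,0,0],[0,0,0],[0,0,0],[0,0,0],[0,0,0],[0,0,0],[0,0,0],[0,0,0]], "hand": [75,65,58,54,50,45,40,40], "grip_force": 25}}

```text
time_s: 16.75
tcp_pos: [0.5437, -0.1072, 0.041]
tcp_rot: [3.141, 0.001, -2.972]
wrist_force: [-1.9, 2.3, 6.1]
finger_gap: 0.051
```

>>> {"name": "servo_tool", "arguments": {"rotation": [[0,0,0],[0,0,0],[0,0,0],[0,0,0],[0,0,0],[0,0,0],[0,0,0],[0,0,0],[0,0,0],[0,0,0]], "slide": [[0,0,2],[0,0,3],[0,0,8],[0,0,12],[0,0,15],[0,0,15],[0,0,15],[0,0,15],[0,0,10],[0,0,5]], "hand": [40,40,40,40,40,40,40,40,40,40], "grip_force": 30}}

```text
time_s: 17.75
tcp_pos: [0.5438, -0.1076, 0.1419]
tcp_rot: [-3.141, 0.002, -2.972]
wrist_force: [-0.7, -0.6, -1.5]
finger_gap: 0.0507
```

```bash
python3 - <<'E'
from workcell import bot,cams
import cv2,numpy as np
from h import *
s=bot.sense();print(s["tcp_pos"],s["tcp_rot"],s["wrist_force"],s["finger_gap"])
g=cams.grab_frame("wrist");np.savez("pics/w6.npz",**wristframe(s,g))
fs=cams.grab_frame("scene");f=fs["pixels"][90:250,160:320,::-1];np.savez("pics/s6.npz",**fs)
cv2.imwrite("pics/d6.png",np.hstack([cv2.resize(f,(400,400),interpolation=cv2.INTER_CUBIC),np.vstack([cv2.resize(g["pixels"][:,:,::-1],(400,300)),np.zeros((100,400,3),np.uint8)])]))
E
```

```text
[ 0.54384752 -0.1076011   0.14193284] [-3.14137490e+00  2.02792743e-03 -2.97236095e+00] [-0.70539011 -0.59902146 -1.54813096] 0.05070468082766054
```

View pics/d6.png

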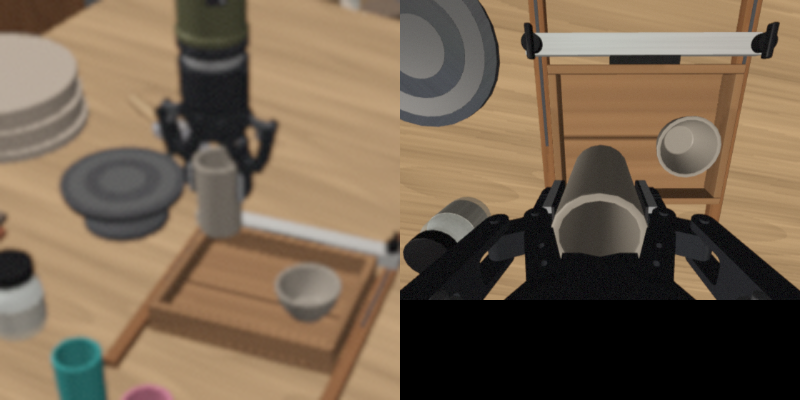

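The beaker hangs upright in the fingers (scene crop (220,190)), and the tray still sits flush with the buffer with the bowl in it (wrist half, rows 55–70). I'm carrying it to the wheel centre at (0.465, -0.314).

>>> {"name": "servo_tool", "arguments": {"rotation": [[0,0,0],[0,0,0],[0,0,0],[0,0,0],[0,0,0],[0,0,0],[0,0,0],[0,0,0],[0,0,0],[0,0,0]], "slide": [[-4,-10,0],[-8,-20,0],[-10,-28,0],[-12,-31,0],[-12,-31,0],[-12,-31,0],[-10,-27,0],[-7,-18,0],[-3.5,-10,0],[0,0,0]], "hand": [40,40,40,40,40,40,40,40,40,40]}}

```text
time_s: 18.85
tcp_pos: [0.4631, -0.3152, 0.1398]
tcp_rot: [-3.142, -0.001, -2.976]
wrist_force: [-0.0, 1.1, -1.9]
finger_gap: 0.0509
```

>>> {"name": "servo_tool", "arguments": {"rotation": [[0,0,0],[0,0,0],[0,0,0],[0,0,0],[0,0,0],[0,0,0],[0,0,0],[0,0,0]], "slide": [[0,0,-5],[0,0,-10],[0,0,-10],[0,0,-8],[0,0,-7],[0,0,-4],[0,0,-2],[0,0,0]], "hand": [40,40,40,40,40,40,40,40]}}

```text
time_s: 19.65
tcp_pos: [0.4646, -0.3135, 0.0942]
tcp_rot: [3.141, -0.0, -2.972]
wrist_force: [-0.5, 0.4, -1.4]
finger_gap: 0.0504
```

>>> {"name": "servo_tool", "arguments": {"rotation": [[0,0,0],[0,0,0],[0,0,0],[0,0,0],[0,0,0]], "slide": [[0,0,-1],[0,0,-1],[0,0,-1],[0,0,-1],[0,0,0]], "hand": [40,40,40,40,40]}}

```text
time_s: 20.15
tcp_pos: [0.4646, -0.3134, 0.0902]
tcp_rot: [3.141, -0.0, -2.972]
wrist_force: [-0.5, -0.5, -1.9]
finger_gap: 0.0509
```

>>> {"name": "servo_tool", "arguments": {"rotation": [[0,0,0],[0,0,0],[0,0,0]], "slide": [[0,0,-1],[0,0,-1],[0,0,0]], "hand": [40,40,40]}}

```text
time_s: 20.45
tcp_pos: [0.465, -0.3136, 0.089]
tcp_rot: [3.141, 0.001, -2.972]
wrist_force: [-2.0, 0.5, 3.6]
finger_gap: 0.0511
```

Contact came at z = 0.089 as predicted. I'm releasing slowly.

>>> {"name": "servo_tool", "arguments": {"rotation": [[0,0,0],[0,0,0],[0,0,0],[0,0,0],[0,0,0],[0,0,0],[0,0,0],[0,0,0]], "slide": [[0,0,-0.5],[0,0,0],[0,0,0],[0,0,0],[0,0,0],[0,0,0],[0,0,0],[0,0,0]], "hand": [48,52,54,58,64,72,85,85]}}

```text
time_s: 21.25
tcp_pos: [0.4647, -0.3135, 0.0878]
tcp_rot: [3.142, -0.0, -2.972]
wrist_force: [-0.0, -0.3, -0.4]
finger_gap: 0.0849
```

>>> {"name": "servo_tool", "arguments": {"rotation": [[0,0,0],[0,0,0],[0,0,0],[0,0,0],[0,0,0],[0,0,0],[0,0,0],[0,0,0],[0,0,0],[0,0,0]], "slide": [[0,0,5],[0,0,10],[0,0,15],[0,0,20],[0,0,25],[0,0,30],[0,0,30],[0,0,15],[0,0,0],[0,0,0]], "hand": [85,85,85,85,85,85,85,85,85,85]}}

```text
time_s: 22.25
tcp_pos: [0.4644, -0.3132, 0.2373]
tcp_rot: [3.141, -0.0, -2.972]
wrist_force: [-1.1, -0.6, -0.5]
finger_gap: 0.085
```

>>> {"name": "servo_tool", "arguments": {"rotation": [[0,0,0],[0,0,0],[0,0,0],[0,0,0],[0,0,0],[0,0,0]], "slide": [[10,-25,0],[10,-30,0],[10,-30,0],[10,-30,0],[10,-20,0],[0,0,0]], "hand": [85,85,85,85,85,85]}}

```text
time_s: 22.85
tcp_pos: [0.5135, -0.4507, 0.2343]
tcp_rot: [3.14, -0.005, -2.975]
wrist_force: [0.5, -0.1, -0.3]
finger_gap: 0.0849
```

```bash
python3 - <<'E'
from workcell import bot,cams
import cv2,numpy as np
s=bot.sense();print(s["tcp_pos"],s["wrist_force"],s["time_s"])
t=cams.grab_frame("top");f=cams.grab_frame("scene")
np.savez("pics/t7.npz",**t)
a=cv2.resize(t["pixels"][150:310,235:445,::-1],(520,396),interpolation=cv2.INTER_CUBIC)
b=cv2.resize(f["pixels"][110:250,170:270,::-1],(280,396),interpolation=cv2.INTER_CUBIC)
cv2.imwrite("pics/d7.png",np.hstack([a,b]))
E
```

```text
[ 0.51348924 -0.45066228  0.2343486 ] [ 0.5193471  -0.07345237 -0.29469464] 22.85
```

View pics/d7.png

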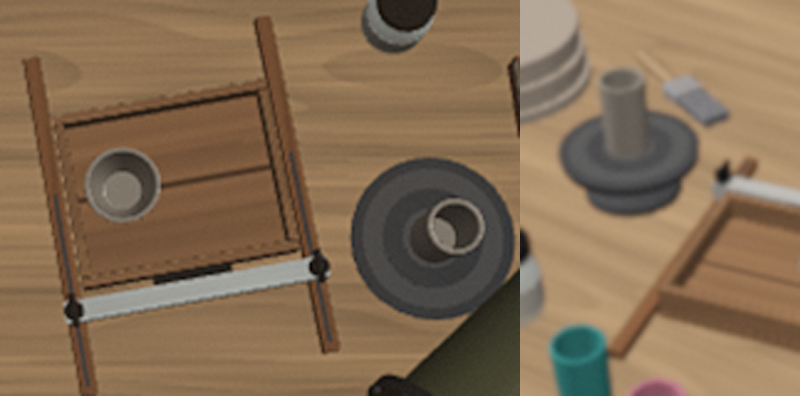

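The beaker stands upright on the wheel (rim at crop (456,226)), and the tray is against the buffer (195,273) with the bowl in it. Last numeric check.

```bash
python3 - <<'E'
from h import *
f=dict(np.load("pics/t7.npz"))
k=520/210;q=lambda p,z:onplane(f,np.array([235,150])+(np.array(p,float)+.5)/k-.5,z)
print(q([[456,226]],.148),q([[433,238.5]],.058))
print("near edge tray",dock(q([[83,287],[300,246]],.04)),"far",dock(q([[52,120],[262,83]],.04)),"buf",dock(q([[155,275],[231,263]],.033)),"knob R",dock(q([[319,266]],.04)))
f0=dict(np.load("pics/top0.npz"));print("knob R before",dock(onplane(f0,[[235+484/3.75,150+404/3.75]],.04)))
E
```

```text
[[ 0.46498417 -0.31585388  0.148     ]] [[ 0.46495665 -0.31485064  0.058     ]]
near edge tray [[-0.1505  0.112 ]
 [-0.1483 -0.1111]] far [[ 0.0249  0.114 ]
 [ 0.0248 -0.1064]] buf [[-0.1507  0.0382]
 [-0.1523 -0.0399]] knob R [[-0.1716 -0.1259]]
knob R before [[-0.1733 -0.1269]]
```

```bash
python3 -c "
from workcell import ticket
print(ticket.sign_off())"
```

```text
the job is handed in; nothing more can be done
None
```

The job is done and handed in at about 23 s of the 70 s allowed; `sign_off()` reported no verdict.

**What I did**
- I hooked the tray behind its far lip and dragged it about 55 mm to the buffer. I pressed with about 13 N at the wrist, of which about 5.5 N was sliding friction, so roughly 7–8 N went into the buffer. It was held for over 0.2 s.
- I then lifted the beaker out and stood it on the wheel. Contact was gentle, with the wrist force rising by about 5 N.

**Last checks**
- **Beaker:** it stands upright, about 1–2 mm from the wheel's centre.
- **Tray:** the near face measures at the buffer's face, within about 2 mm of camera accuracy. The buffer still looks slightly compressed.
- **Stop bar:** the right knob shifted only 1.7 mm between the two measurements, which is within picture accuracy.
- **Rest of the scene:** the bowl is upright in the tray. I saw no other thing disturbed, but did not measure the bystanders. The wrist force is about zero and the arm is clear.

**What disagreed:** the real fingertips sit about 35 mm higher than `bot.tips_ahead` (22 mm) implies. Because of this, my first hooking pass went over the lip without touching it. I noticed from the missing force and the cameras, backed off, went down in guarded steps, and used the observed tip height from then on.

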